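# Unlock the spice caddy and hold it up level

### The job

The wooden spice caddy is locked on its base by a quarter-turn catch. Turn the catch fully open, by its upright black grip, while the caddy still stands on the base; then take the caddy by its carrying bar, lift it straight up about 10 cm and keep it there over its base, level and steady, with the two jars and the shaker still standing in it. Finish while holding it in the air, with the catch left open, and leave the other things on the worktop alone.

Things in the scene. Friction and masses are not known exactly. Their poses are not given: they have to be found in the camera images.
- dock: fixed wooden base, 270 x 110 mm, top 16 mm above the worktop; the caddy sits on it between 10 mm high guide strips (2 mm play). Origin on the worktop under the middle of the parked caddy; x along the board towards the catch, y across it (roughly towards the robot), z up. Board from x = -98 to +172 mm. A wall shelf hangs about 0.55 m over the worktop behind it
- catch (a joint): steel quarter-turn catch on a post, vertical hinge, rad, anticlockwise from above: 0 = shut (42 mm tongue towards the board's -x, over the caddy's tab; arm with grip towards the board's +x), 1.57 = fully open (arm towards the board's +y, tongue clear of the tab). Stops at both ends, stays where left, takes 1 to 2 N at the grip. Starts at 0 to 0.25
- catch_grip (a point): point on the catch's upright black round grip (18 mm diameter, 52 mm tall, its foot 49 mm and its top 101 mm above the worktop), on the grip's axis, 15 mm below its top and 55 mm from the hinge
- catch_hinge (a point): the catch's hinge axis, 145 mm along the board's x from its origin; the point lies at the underside of the catch, 41 mm above the worktop
- caddy: loose wooden caddy, 184 x 60 mm, tray walls 34 mm high with three pockets in a row, an upright at each end and a carrying bar over the top, 146 mm high in all, about 0.3 kg (0.6 to 0.7 kg with its load). A steel tab sticks out to 118 mm from the middle at its +x end, under the catch's tongue. Origin: centre of the underside; x along its length (the same way as the board's x), z up
- caddy_bar (a point): centre of the caddy's carrying bar, 139 mm above the caddy's underside; the bar runs along the caddy's x, is 14 mm thick (across, along the caddy's y) and 22 mm high (top 11 mm above this point), with a gap of more than 25 mm beneath it to the jars; gripped here from above the load is balanced
- jar_yellow: loose spice jar with a yellow cap, 42 x 42 x 96 mm, 0.11 kg, standing in the caddy's pocket at x = -55 mm; origin: centre of its underside, z up
- shaker: loose glass shaker with a metal top, 44 x 44 x 90 mm, 0.11 kg, standing in the middle pocket; origin: centre of its underside, z up
- jar_red: loose spice jar with a red cap, 47 x 47 x 97 mm, 0.11 kg, standing in the pocket at x = +55 mm, next to the catch; origin: centre of its underside, z up
- mug: white mug, 80 x 113 x 91 mm, loose bystander; origin: centre of its underside
- mortar: grey stone mortar, 125 mm across, 107 mm high, loose bystander; origin: centre of its underside
- garlic: garlic bulb, 60 mm, loose bystander in front, right of the middle; origin: centre of its underside
- garlic_b: garlic bulb, 60 mm, loose bystander in front, the one further right; origin: centre of its underside
- cup: speckled stoneware cup without handle, 104 mm across, 113 mm high, loose bystander; origin: centre of its underside
Not all that is in view belongs to the job. What is shaped like the jar_red but turquoise is not meant.

How it is judged:
On the way, in this order (a step that is already met when the one before it is completed fails the run):
1. the catch is turned fully open while the caddy still stands on its base (value of joint catch above 1.35 rad and z of caddy in the frame of dock below 0.022 m), for 0.2 s.
2. the caddy is lifted clear of its base (z of caddy in the frame of dock above 0.05 m), for 0.2 s.
At the end, for the whole second after the job is handed in: Held by the fingers, 6 to 16 cm above its parked height and within 6 cm sideways of it, tilted under 0.14 rad, at rest (0.03 m/s, 0.2 rad/s), off the base; jars and shaker in their places, within 0.3 rad of upright; catch beyond 1.35 rad; bystanders within 3 cm of their places (z of caddy in the frame of dock between 0.076 and 0.176 m and horizontal distance between caddy and dock below 0.06 m and angle between caddy's own z axis and vertical below 0.14 rad and linear speed of caddy below 0.03 m/s and angular speed of caddy below 0.2 rad/s and contact force between caddy and the fingers above 2 N and contact force between caddy and dock below 0.1 N and value of joint catch above 1.35 rad and angle between each of jar_yellow, shaker, jar_red's own z axis and vertical below 0.3 rad and z of each of jar_yellow, shaker, jar_red in the frame of caddy below 0.03 m and horizontal distance between each of jar_yellow, shaker, jar_red and caddy below 0.075 m); the arm keeps its last pose, push and grip.
It fails at once if the caddy is tipped more than 0.3 rad (17 degrees) (angle between caddy's own z axis and vertical above 0.3 rad).
It fails at once if a bystander (mug, mortar, garlic, cup) is moved more than 3 cm (distance of any of mug, mortar, garlic, garlic_b, cup from where it was at the start of the episode above 0.03 m).
It also fails if it takes over 48 s, if anything falls off the work surface, if the arm or the gripper's body presses on something with over 40 N, if the wrist force passes 120 N, or if a joint passes its speed limit or range.

### The arm

A 6-joint arm with a two-finger parallel gripper is mounted at the origin on a cart in front of the work surface, level with it; the furniture and walls round the work are solid. World frame = base frame: x ahead of the robot, y to its left, z up, the work surface at z = 0. Lengths are in m, angles in rad, forces in N, time in s.
With the tool pointing down it reaches from about 0.35 to 0.775 m from the base axis. Payload 5.5 kg.
Tool frame: the origin (TCP) lies midway between the tips of the shut fingers; the grasp point (between the pads) lies grasp_offset behind it (grasp_offset is the distance from the TCP to the grasp point, in m); z points along the fingers, y is the line along which they close (so a half turn about z gives the same grasp; the last joint's range is limited). The gripper opens to 85 mm and grips with 20 to 120 N. Pads are 22 mm wide; open, the fingers measure 114 mm over their backs; the gripper's body (76 mm by 85 mm) begins 54 mm behind the grasp point. The pads swing forward as they close: fully open they stand 13 mm farther back than shut.
Start: joints at [-1.43, 0.313, 0.046, 1.304, 0, 1.431], TCP at [0.159, -0.553, 0.231] pointing down, gripper open.
Joint ranges: [-2.76, 2.76], [-0.86, 1.69], [-1.03, 1.26], [-2.2, 2.34], [-1.47, 1.5], [-3.14, 3.14]. Speed limits (rad/s): [2.57, 2.57, 3.14, 3.14, 3.14, 3.14].

### API

Orientations are given as a unit quaternion [w, x, y, z].
In Python, from workcell import * gives the robot as it stands.
- The arm moves only by the tool step_arm, never from a script. Its argument "deltas" is a list of rows, each a list of 7 numbers: the shift along the world's x, y, z in mm, then the turn, a rotation vector about the world's x, y, z in degrees, then the gripper's target within -1 to 1 (fully open at 1, half-way at 0, shut at -1). A call has 1 to 5 rows; each row shifts and turns the commanded pose from where the row before left it; what a row does not reach is not made up. A row lasts 1/10 s, in which the tool goes at most 50 mm and 8.59 degrees, less where a joint would pass 70% of its speed; a pose out of reach is approached as far as the arm can. A call is refused whole if a number of a shift passes 50 or a number of a turn 8.59, either way. A call with a gripper value outside its range is refused whole. The fingers move at their own pace and stop on an object; "newtons" is the grip in N (left out, the last holds). Time passes only in rows, so rows that do not move let the fingers close. It gives the time, the measured TCP pose, the force, the opening and the grip force at its end, in the units of the state.
- get_state(): the state, without advancing time (a new reading comes with each control period).
- read_camera(name): name is "scene" or "top"; returns a dict with "image" (384x512x3 uint8, red, green, blue), "z_map" (384x512 float32, m along the optical axis (not along the pixel's ray), 0 where there is no reading), "K" (3x3 intrinsics, pixels), "world_from_camera" (4x4, takes a point from camera to world coordinates). Camera axes: x right, y down, z forward; pixel columns grow to the right and rows downward; lengths in m; the calibration is good to about 2 mm. A picture is of the moment at which its call begins.
- hand_in(): hands the job in; it is judged then, once.
The state is a dict: "clock": time; "joint_pos": joint angles; "qvel": joint speeds; "tau": joint torques, N m; "tcp_pos": TCP position; "orientation": TCP orientation; "wrist_force": force on the tool from outside, world axes, zero at the start; "ft_torque": the same for the moment, N m; "finger_gap": finger opening in m; "grip_force": force on a finger pad.
Only numpy, scipy, OpenCV 4.12 (cv2) and the standard library are available. Lean on these libraries where they do the work, as an engineer would, in place of code of your own. Each camera call takes 0.05 s, during which the arm holds its last target. There are 200 camera calls.

## Working session

There is one attempt and no reset: what is moved stays moved. The work goes in short steps, Python scripts to look and compute and a tool call to move; the robot and the scene stay as the last step left them, time stands still between calls to the robot, and variables do not carry over. Pictures are saved under pics/ and viewed, at most 10 in all, crops included, and the job is handed in when it is done.

Besides the shell and the picture viewer there is one more tool, called as name(argument=value, ...) on one line, values as JSON. step_arm: Moves the arm, as the interface text tells. Its arguments: {"type":"object","properties":{"deltas":{"type":"array","items":{"type":"array","items":{"type":"number"}}},"newtons":{"type":"number"}},"required":["deltas"]}

```bash
mkdir -p pics; cat > h.py <<'E'
from workcell import *
import numpy as np, cv2
def grab():
    return {n:read_camera(n) for n in("scene","top")}
def pts(c):
    z=c["z_map"];v,u=np.indices(z.shape);K=c["K"]
    P=np.stack([(u-K[0,2])/K[0,0]*z,(v-K[1,2])/K[1,1]*z,z,np.ones_like(z)],-1)@np.array(c["world_from_camera"]).T
    P=P[...,:3];P[z<=0]=np.nan
    return P
E
python3 - <<'E'
from h import *
c=grab();s=get_state();print({k:np.round(v,3) for k,v in s.items()})
try: print(grasp_offset)
except Exception as e: print(e)
for n in c:
    cv2.imwrite(f"pics/a_{n}.png",c[n]["image"][...,::-1]);print(n,np.round(c[n]["world_from_camera"],3),c[n]["K"])
    np.savez(f"a_{n}.npz",**c[n])
E
```

```text
{'clock': np.float64(0.1), 'joint_pos': array([-1.43 ,  0.314,  0.045,  1.304, -0.   ,  1.431]), 'qvel': array([ 0.   , -0.002,  0.003,  0.002, -0.   ,  0.   ]), 'tau': array([ 4.0000e-03, -4.8173e+01,  2.9924e+01,  1.3000e-02, -0.0000e+00,
       -0.0000e+00]), 'tcp_pos': array([ 0.159, -0.552,  0.23 ]), 'orientation': array([-0.001,  0.99 ,  0.14 , -0.   ]), 'wrist_force': array([-0.732, -0.277, -0.029]), 'ft_torque': array([0.016, 0.017, 0.04 ]), 'grip_force': np.float64(0.0), 'finger_gap': np.float64(0.085)}
0.0187
scene [[-0.554 -0.35   0.755 -0.725]
 [-0.832  0.233 -0.503  0.78 ]
 [-0.001 -0.907 -0.42   0.788]
 [ 0.     0.     0.     1.   ]] [[486.97362835   0.         250.81075716]
 [  0.         486.97362835 192.11668685]
 [  0.           0.           1.        ]]
top [[-1.800e-02 -9.920e-01  1.280e-01  3.540e-01]
 [-1.000e+00  1.800e-02 -1.000e-03 -3.200e-02]
 [-1.000e-03 -1.280e-01 -9.920e-01  1.309e+00]
 [ 0.000e+00  0.000e+00  0.000e+00  1.000e+00]] [[452.2236235    0.         248.89228546]
 [  0.         452.2236235  196.07873245]
 [  0.           0.           1.        ]]
```

View pics/a_scene.png

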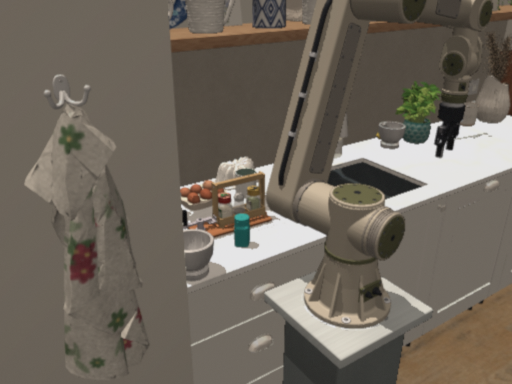

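View pics/a_top.png

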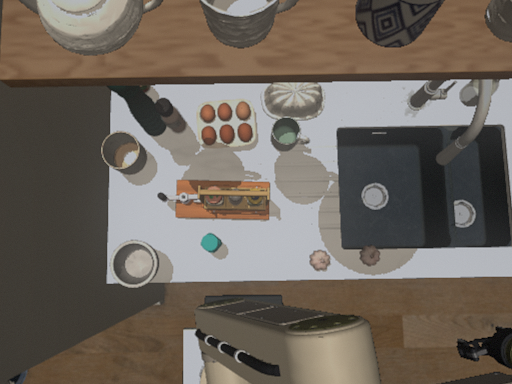

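The top view shows the dock at px (176–270, 180–220), with the catch at its left end and the grip near (162,197). The bar lies at about (200–268, 190). The turquoise jar at (210,242) is the decoy. The red-capped jar at about (213,197) stands in the caddy next to the catch, so it is the jar_red meant. Next: measure, and confirm in one crop.

```bash
python3 - <<'E'
from h import *
c=dict(np.load("a_top.npz"));P=pts(c)
im=c["image"]
cv2.imwrite("pics/b.png",cv2.resize(im[165:260,150:285,::-1],None,fx=5.5,fy=5.5,interpolation=cv2.INTER_CUBIC))
R=np.zeros(im.shape[:2],bool);R[170:230,150:285]=1
z=P[...,2]
def rep(n,m):
    q=P[m];print(n,len(q),np.round(np.median(q,0),4),np.round(np.nanmin(q,0),3),np.round(np.nanmax(q,0),3))
    return q
q=rep("bar",R&(z>0.148)&(z<.175))
r=cv2.minAreaRect((q[:,:2]*1000).astype(np.float32));print(r)
hsv=cv2.cvtColor(im,cv2.COLOR_RGB2HSV)
b=R&(hsv[...,0]<14)&(hsv[...,1]>140)&(z>0.008)&(z<.035)
q=rep("board",b);print(cv2.minAreaRect((q[:,:2]*1000).astype(np.float32)))
g=R&(im.max(-1)<60)&(np.indices(z.shape)[1]<180);q=rep("grip",g&(z>.03))
v,u=np.where(g&(z>.03));print(np.c_[u,v,np.round(P[v,u]*1000)][:40])
E
```

```text
bar 470 [0.5106 0.0091 0.1638] [ 0.492 -0.086  0.149] [0.53  0.099 0.171]
((511.0423889160156, 6.657279968261719), (184.72598266601562, 33.48617172241211), 88.24954223632812)
board 330 [0.5499 0.0882 0.0145] [ 0.461 -0.09   0.008] [0.57  0.176 0.028]
((514.182373046875, 42.82318115234375), (263.28271484375, 103.82109832763672), 88.21650695800781)
grip 18 [0.5141 0.199  0.0823] [0.508 0.198 0.049] [0.523 0.206 0.1  ]
[[160. 193. 523. 206. 100.]
 [163. 194. 522. 200.  86.]
 [163. 195. 518. 198.  95.]
 [164. 195. 520. 198.  81.]
 [164. 196. 517. 198.  82.]
 [165. 196. 519. 198.  67.]
 [163. 197. 513. 199.  91.]
 [164. 197. 514. 198.  83.]
 [165. 197. 516. 198.  71.]
 [166. 197. 519. 199.  49.]
 [161. 198. 510. 203.  99.]
 [162. 198. 510. 201.  95.]
 [163. 198. 511. 199.  90.]
 [164. 198. 512. 198.  81.]
 [165. 198. 514. 199.  64.]
 [162. 199. 508. 203.  88.]
 [163. 199. 510. 202.  78.]
 [164. 199. 511. 201.  65.]]
```

View pics/b.png

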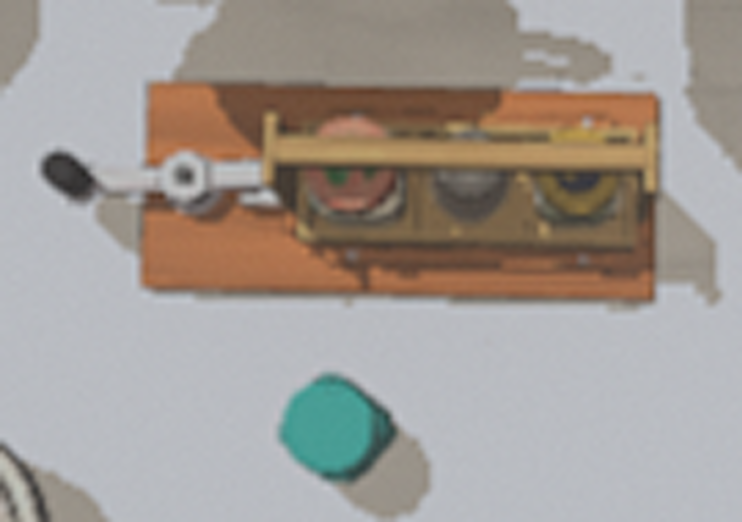

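Crop: the catch hinge knob is at crop (185,175), i.e. px (183.6,196.8). The grip top is at about crop (61,168), i.e. px (161,195.5). Red cap is inside the caddy next to the catch; the turquoise jar stands alone in front.

```bash
cat >> h.py <<'E'
def ray(c,u,v,z):
    T=c["world_from_camera"];d=T[:3,:3]@np.linalg.inv(c["K"])@[u,v,1];o=T[:3,3]
    return np.round((o+d*(z-o[2])/d[2])*1000,1)
E
python3 - <<'E'
from h import *
c=dict(np.load("a_top.npz"));P=pts(c);im=c["image"]
g=(im.max(-1)<75).astype(np.uint8);g[:,:150]=0;g[:,170:]=0;g[:188]=0;g[206:]=0
v,u=np.where(g);print(len(u),u.min(),u.max(),v.min(),v.max())
print(im[190:203,155:172].max(-1))
print("grip",ray(c,161,195.4,.101),"blobc",ray(c,u.mean(),v.mean(),.08))
print("hinge",ray(c,183.6,196.8,.055),"z",P[195:199,181:187,2].round(3).tolist())
for n,(a,b) in dict(barL=(202,192),barR=(267,192)).items():
  print(n,[ (y,np.round(P[y,a]*1000)) for y in range(187,198)])
for n,p in dict(turq=(208,242),cup=(123,150),mort=(135,263),mug=(287,132)).items(): print(n,np.round(P[p[1],p[0]],3))
E
```

```text
44 158 166 193 200
[[192 192 192 192 195 194 194 193 192 193 193 191 191 193 193 193 192]
 [191 192 193 195 198 185 190 197 195 192 193 191 192 192 191 193 193]
 [193 194 196 181 164 135 148 165 188 197 193 194 191 193 193 193 191]
 [194 195 179 127  70  56  64  79 137 181 195 195 195 191 193 195 191]
 [192 197 147  74  64  67  66  60  56 123 170 177 185 193 193 193 193]
 [194 199 135  62  68  68  70  66  57  57 103 151 180 186 184 184 186]
 [195 196 142  66  64  69  70  66  60  52  48 130 175 181 180 180 182]
 [194 196 175 111  62  65  66  63  56  57  53  58 137 182 190 187 186]
 [194 195 197 168 109  63  55  57  54  57  53  67 104 148 180 189 188]
 [193 194 194 198 173 125  78  52  54  53  61  88 117 121 144 159 157]
 [193 193 195 195 197 183 151 103  70  75  83 101 148 146 129 125 123]
 [194 192 193 193 193 194 197 155 132 119 121 148 170 165 152 155 155]
 [192 192 192 193 195 193 196 183 182 171 170 192 169 150 154 154 154]]
grip [516.5 202.7 101. ] blobc [517.  204.6  80. ]
hinge [517.6 148.5  55. ] z [[0.051, 0.052, 0.049, 0.046, 0.05, 0.053], [0.056, 0.056, 0.047, 0.053, 0.053
[... 257 characters left out ...]
  86., 161.])), (192, array([515.,  86., 163.])), (193, array([512.,  86., 164.])), (194, array([510.,  86., 161.])), (195, array([508.,  86., 160.])), (196, array([514.,  93.,  96.])), (197, array([511.,  93.,  92.]))]
barR [(187, array([547., -87.,  14.])), (188, array([522., -81., 164.])), (189, array([519., -80., 166.])), (190, array([517., -80., 167.])), (191, array([515., -81., 161.])), (192, array([512., -80., 163.])), (193, array([509., -80., 168.])), (194, array([507., -80., 165.])), (195, array([505., -80., 161.])), (196, array([501., -80., 165.])), (197, array([499., -80., 163.]))]
turq [0.389 0.077 0.095]
cup [0.666 0.334 0.008]
mort [0.337 0.285 0.042]
mug [ 0.712 -0.15   0.005]
```

step_arm(deltas=[[10, 0, 20, 0, 0, 0, 1], [30, 20, 20, 0, 0, 6, 1], [40, 40, 0, 0, 0, 6, 1], [40, 40, 0, 0, 0, 6, 1], [40, 40, 0, 0, 0, 6, 1]])

```text
clock: 0.6
tcp_pos: [0.3063, -0.4251, 0.271]
orientation: [-0.0, 0.939, 0.344, 0.0]
wrist_force: [-0.6, 0.2, 0.6]
finger_gap: 0.0855
grip_force: 0.0
```

step_arm(deltas=[[40, 40, 0, 0, 0, 6, 1], [40, 40, 0, 0, 0, 6, 1], [40, 40, 0, 0, 0, 6, 1], [30, 40, 0, 0, 0, 6, 1], [20, 40, 0, 0, 0, 6, 1]])

```text
clock: 1.1
tcp_pos: [0.4629, -0.2385, 0.2707]
orientation: [-0.0, 0.817, 0.576, 0.0]
wrist_force: [0.6, -1.2, 0.3]
finger_gap: 0.0854
grip_force: 0.0
```

step_arm(deltas=[[8, 40, 0, 0, 0, 6, 1], [8, 40, 0, 0, 0, 6, 1], [6, 40, 0, 0, 0, 6, 1], [6, 45, 0, 0, 0, 0, 1], [0, 50, 0, 0, 0, 0, 1]])

```text
clock: 1.6
tcp_pos: [0.4898, -0.024, 0.2708]
orientation: [-0.0, 0.719, 0.695, -0.0]
wrist_force: [1.5, -0.8, 0.2]
finger_gap: 0.0851
grip_force: 0.0
```

step_arm(deltas=[[0, 50, 0, 0, 0, 0, 1], [0, 50, 0, 0, 0, 0, 1], [0, 50, 0, 0, 0, 0, 1], [0, 50, 0, 0, 0, 0, 1], [0, 0, 0, 0, 0, 0, 1]])

```text
clock: 2.1
tcp_pos: [0.4884, 0.1799, 0.2708]
orientation: [-0.001, 0.716, 0.698, 0.0]
wrist_force: [0.6, 0.4, -0.5]
finger_gap: 0.0853
grip_force: 0.0
```

step_arm(deltas=[[0, 0, -20, 0, 0, 0, 1], [0, 0, -30, 0, 0, 0, 1], [0, 0, -30, 0, 0, 0, 1], [0, 0, -30, 0, 0, 0, 1], [0, 0, 0, 0, 0, 0, 1]])

```text
clock: 2.6
tcp_pos: [0.4862, 0.1732, 0.1571]
orientation: [-0.002, 0.719, 0.695, -0.004]
wrist_force: [-0.3, 0.5, 0.3]
finger_gap: 0.0855
grip_force: 0.0
```

```bash
python3 - <<'E'
from h import *
c=grab();s=get_state();print(s["tcp_pos"],s["orientation"],s["joint_pos"])
a=c["top"]["image"][140:260,110:285];b=c["scene"]["image"][150:260,170:300]
a=cv2.resize(a,(700,480),interpolation=cv2.INTER_CUBIC);cv2.imwrite("pics/c_top.png",a[...,::-1])
b=cv2.resize(b,(650,550),interpolation=cv2.INTER_CUBIC);cv2.imwrite("pics/c_sc.png",b[...,::-1])
E
```

```text
[0.48906882 0.17392976 0.16133192] [-3.74920402e-04  7.19047450e-01  6.94960488e-01 -7.37360159e-04] [ 1.87056006e-01  2.39463305e-01 -2.27944228e-01  1.10503304e+00
 -1.83121064e-04  1.79191825e+00]
```

View pics/c_top.png

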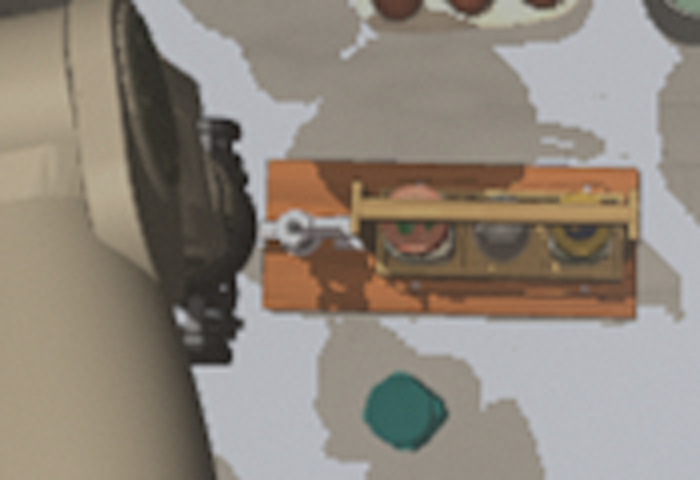

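View pics/c_sc.png

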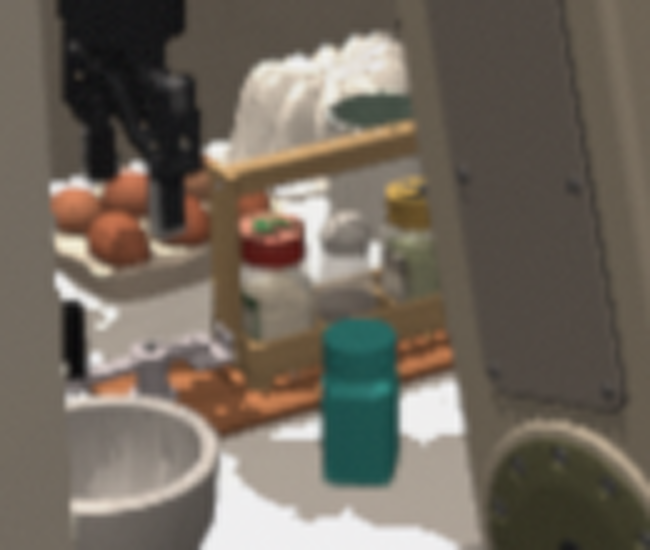

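The gripper stopped short of the grip by about (28, 29) mm, because the fast rows were clipped. Next I correct that, then descend with the fingers astride the grip.

step_arm(deltas=[[14, 15, 0, 0, 0, 0, 1], [14, 14, 0, 0, 0, 0, 1], [0, 0, 0, 0, 0, 0, 1], [0, 0, 0, 0, 0, 0, 1]])

```text
clock: 3.1
tcp_pos: [0.5182, 0.2035, 0.1628]
orientation: [0.001, 0.719, 0.695, 0.001]
wrist_force: [-0.8, -0.2, -0.4]
finger_gap: 0.0854
grip_force: 0.0
```

step_arm(deltas=[[0, 0, -25, 0, 0, 0, 1], [0, 0, -25, 0, 0, 0, 1], [0, 0, -25, 0, 0, 0, 1], [0, 0, -20, 0, 0, 0, 1], [0, 0, 0, 0, 0, 0, 1]])

```text
clock: 3.6
tcp_pos: [0.5149, 0.2024, 0.0644]
orientation: [-0.001, 0.719, 0.695, -0.002]
wrist_force: [-1.9, 0.1, -1.0]
finger_gap: 0.0855
grip_force: 0.0
```

step_arm(deltas=[[0, 0, 0, 0, 0, 0, 0], [0, 0, 0, 0, 0, 0, -0.4], [0, 0, 0, 0, 0, 0, -0.4], [0, 0, 0, 0, 0, 0, -0.4]], newtons=20)

```text
clock: 4.0
tcp_pos: [0.5182, 0.2038, 0.0675]
orientation: [0.001, 0.719, 0.695, 0.001]
wrist_force: [-0.1, 0.2, -0.9]
finger_gap: 0.0282
grip_force: 0.0
```

step_arm(deltas=[[0, 0, 0, 0, 0, 0, -0.7], [0, 0, 0, 0, 0, 0, -0.7], [0, 0, 0, 0, 0, 0, -0.7]])

```text
clock: 4.3
tcp_pos: [0.5179, 0.2038, 0.0671]
orientation: [0.0, 0.719, 0.695, 0.001]
wrist_force: [-0.7, 0.5, 5.9]
finger_gap: 0.0173
grip_force: 21.4
```

The fingers hold the grip with a gap of about 17 mm. I sweep it round the hinge in an arc of radius 54 mm.

step_arm(deltas=[[-9.4, -0.8, 0, 0, 0, 0, -0.7], [-9.1, -2.5, 0, 0, 0, 0, -0.7], [-8.5, -4, 0, 0, 0, 0, -0.7], [0, 0, 0, 0, 0, 0, -0.7]])

```text
clock: 4.7
tcp_pos: [0.4913, 0.1973, 0.0672]
orientation: [0.0, 0.718, 0.696, 0.002]
wrist_force: [1.2, 4.1, 3.2]
finger_gap: 0.0172
grip_force: 21.4
```

step_arm(deltas=[[-7.7, -5.4, 0, 0, 0, 0, -0.7], [-6.7, -6.7, 0, 0, 0, 0, -0.7], [-5.4, -7.7, 0, 0, 0, 0, -0.7], [0, 0, 0, 0, 0, 0, -0.7]])

```text
clock: 5.1
tcp_pos: [0.4721, 0.1764, 0.0671]
orientation: [0.001, 0.719, 0.695, 0.001]
wrist_force: [2.9, 0.2, 4.6]
finger_gap: 0.0173
grip_force: 21.4
```

step_arm(deltas=[[-4, -8.5, 0, 0, 0, 0, -0.7], [-2.5, -9.1, 0, 0, 0, 0, -0.7], [-0.8, -9.4, 0, 0, 0, 0, -0.7], [0, 0, 0, 0, 0, 0, -0.7], [0, 0, 0, 0, 0, 0, -0.7]])

```text
clock: 5.6
tcp_pos: [0.4636, 0.1498, 0.067]
orientation: [-0.0, 0.719, 0.695, 0.0]
wrist_force: [0.1, 2.4, 7.4]
finger_gap: 0.0175
grip_force: 21.7
```

```bash
python3 - <<'E'
from h import *
c=read_camera("top");s=get_state();print(s["tcp_pos"],s["wrist_force"])
a=c["image"][140:260,110:285]
a=cv2.resize(a,(700,480),interpolation=cv2.INTER_CUBIC);cv2.imwrite("pics/d_top.png",a[...,::-1])
E
```

```text
[0.46357933 0.14982932 0.06697149] [-0.52182737  2.41439505  8.59167825]
```

View pics/d_top.png

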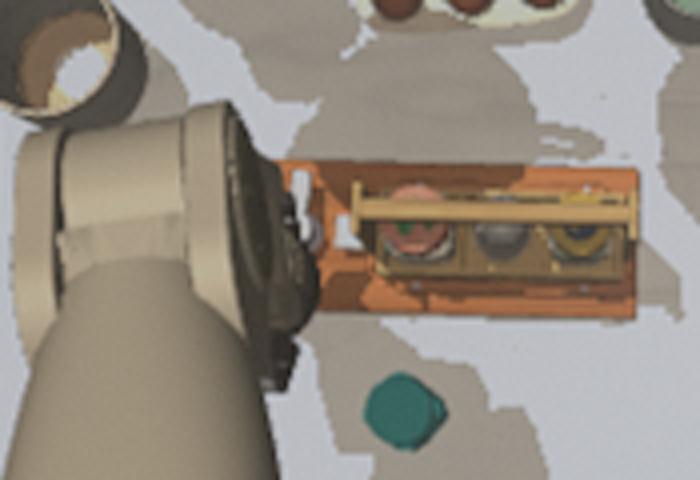

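The tongue now points straight back at crop (300,195), clear of the tab at (345,230). I push a few mm more to make sure it reaches the stop, then release.

step_arm(deltas=[[0, -4, 0, 0, 0, 0, -0.7], [0, 0, 0, 0, 0, 0, -0.7], [0, 0, 0, 0, 0, 0, -0.7]])

```text
clock: 5.95
tcp_pos: [0.4633, 0.1461, 0.067]
orientation: [-0.0, 0.719, 0.695, 0.0]
wrist_force: [-0.9, 2.8, 9.4]
finger_gap: 0.0172
grip_force: 21.8
```

step_arm(deltas=[[0, 0, 0, 0, 0, 0, 0.3], [0, 0, 0, 0, 0, 0, 0.3], [0, 0, 0, 0, 0, 0, 0.3], [0, 0, 30, 0, 0, 0, 0.3], [0, 0, 40, 0, 0, 0, 0.3]])

```text
clock: 6.45
tcp_pos: [0.4608, 0.145, 0.1346]
orientation: [-0.002, 0.719, 0.695, -0.003]
wrist_force: [0.9, 1.0, 0.3]
finger_gap: 0.0556
grip_force: 0.0
```

step_arm(deltas=[[0, 0, 40, 0, 0, 0, 0.3], [0, 0, 40, 0, 0, 0, 0.3], [20, -10, 10, 0, 0, 0, 0.3], [20, -40, 0, 0, 0, 0, 0.3], [0, 0, 0, 0, 0, 0, 0.3]])

```text
clock: 6.95
tcp_pos: [0.5057, 0.0923, 0.2264]
orientation: [0.001, 0.72, 0.694, 0.0]
wrist_force: [-0.8, -0.1, -0.2]
finger_gap: 0.0553
grip_force: 0.0
```

```bash
python3 - <<'E'
from h import *
s=get_state();print(s["tcp_pos"],s["wrist_force"],s["finger_gap"])
E
```

```text
[0.50570885 0.09225424 0.2264036 ] [-0.82206605 -0.12036539 -0.17434423] 0.05528243391041944
```

step_arm(deltas=[[4, -40, 0, 0, 0, 0, 0.3], [3, -46, 0, 0, 0, 0, 0.3], [0, 0, 0, 0, 0, 0, 0.3], [0, 0, 0, 0, 0, 0, 0.3]])

```text
clock: 7.35
tcp_pos: [0.5097, 0.0089, 0.2257]
orientation: [-0.001, 0.72, 0.694, -0.0]
wrist_force: [0.5, 0.6, -0.1]
finger_gap: 0.0557
grip_force: 0.0
```

```bash
python3 - <<'E'
from h import *
c=grab();s=get_state();print(s["tcp_pos"],s["orientation"])
a=c["top"]["image"][140:260,110:285]
a=cv2.resize(a,(700,480),interpolation=cv2.INTER_CUBIC)[:,:500]
b=cv2.resize(c["scene"]["image"][150:260,175:270],None,fx=3,fy=3,interpolation=cv2.INTER_CUBIC)
o=np.zeros((480,500+b.shape[1],3),np.uint8);o[:,:500]=a;o[:b.shape[0],500:]=b
cv2.imwrite("pics/e.png",o[...,::-1])
E
```

```text
[0.50976359 0.01029827 0.22590453] [-6.10029839e-04  7.18682068e-01  6.95338513e-01 -2.55597353e-04]
```

View pics/e.png

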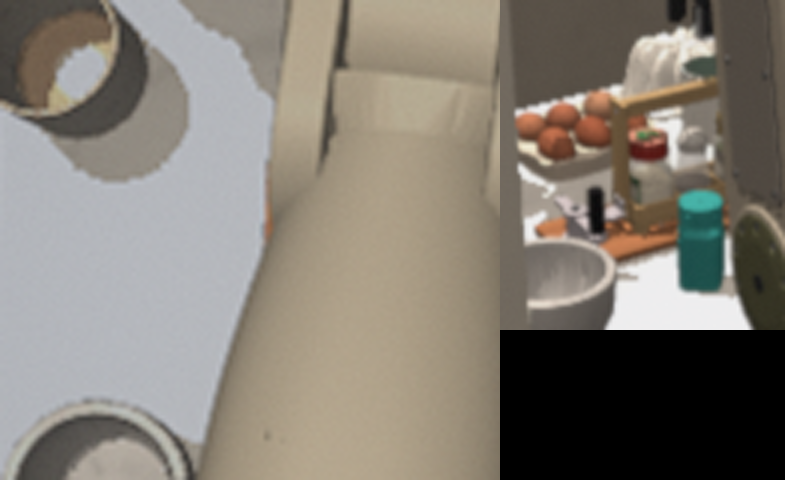

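Scene crop: the black grip stands at crop (596,212), about px (207,220), now on the near side of the post. A check of its angle by ray casting:

```bash
python3 - <<'E'
from h import *
c=read_camera("scene");im=c["image"];P=pts(c)
m=np.zeros(im.shape[:2],np.uint8);m[208:232,200:214]=(im[208:232,200:214].max(-1)<70)
n,l,st,ce=cv2.connectedComponentsWithStats(m);i=1+st[1:,4].argmax();print(st[i],ce[i],ray(c,*ce[i],.075))
q=P[l==i];print(np.nanmedian(q,0))
E
```

```text
[205 213   5  15  64] [206.71875 220.28125] [459.1 156.1  75. ]
[0.45515385 0.15762607 0.0772328 ]
```

The catch is at about 1.5 rad. Descend onto the bar.

step_arm(deltas=[[2.5, -3, -20, 0, 0, 0, 0.3], [0, 0, -25, 0, 0, 0, 0.3], [0, 0, -25, 0, 0, 0, 0.3], [0, 0, -20, 0, 0, 0, 0.3], [0, 0, 0, 0, 0, 0, 0.3]])

```text
clock: 8.0
tcp_pos: [0.5104, 0.0083, 0.1336]
orientation: [-0.002, 0.718, 0.696, -0.002]
wrist_force: [0.3, -0.1, 0.4]
finger_gap: 0.0555
grip_force: 0.0
```

step_arm(deltas=[[0, 0, 0, 0, 0, 0, -0.2], [0, 0, 0, 0, 0, 0, -0.5], [0, 0, 0, 0, 0, 0, -0.5]], newtons=60)

```text
clock: 8.3
tcp_pos: [0.5138, 0.0067, 0.1377]
orientation: [0.001, 0.719, 0.695, 0.001]
wrist_force: [0.1, -0.9, -0.0]
finger_gap: 0.0213
grip_force: 0.0
```

step_arm(deltas=[[0, 0, 0, 0, 0, 0, -0.9], [0, 0, 0, 0, 0, 0, -0.9], [0, 0, 0, 0, 0, 0, -0.9]])

```text
clock: 8.6
tcp_pos: [0.5133, 0.0065, 0.1375]
orientation: [0.001, 0.719, 0.695, 0.001]
wrist_force: [-1.6, 0.6, 6.0]
finger_gap: 0.0128
grip_force: 60.5
```

The bar is held, with a gap of about 13 mm and 60 N. Lift slowly.

step_arm(deltas=[[0, 0, 3, 0, 0, 0, -0.9], [0, 0, 5, 0, 0, 0, -0.9], [0, 0, 8, 0, 0, 0, -0.9], [0, 0, 8, 0, 0, 0, -0.9], [0, 0, 0, 0, 0, 0, -0.9]])

```text
clock: 9.1
tcp_pos: [0.5138, 0.0064, 0.1617]
orientation: [0.001, 0.719, 0.695, 0.001]
wrist_force: [-0.0, 0.7, -6.0]
finger_gap: 0.013
grip_force: 58.8
```

step_arm(deltas=[[0, 0, 8, 0, 0, 0, -0.9], [0, 0, 10, 0, 0, 0, -0.9], [0, 0, 10, 0, 0, 0, -0.9], [0, 0, 10, 0, 0, 0, -0.9], [0, 0, 10, 0, 0, 0, -0.9]])

```text
clock: 9.6
tcp_pos: [0.513, 0.0065, 0.2095]
orientation: [0.0, 0.719, 0.695, 0.0]
wrist_force: [0.8, 0.4, -6.7]
finger_gap: 0.0126
grip_force: 58.8
```

step_arm(deltas=[[0, 0, 10, 0, 0, 0, -0.9], [0, 0, 10, 0, 0, 0, -0.9], [0, 0, 8, 0, 0, 0, -0.9], [0, 0, 4, 0, 0, 0, -0.9], [0, 0, 0, 0, 0, 0, -0.9]])

```text
clock: 10.1
tcp_pos: [0.5132, 0.0064, 0.241]
orientation: [0.0, 0.719, 0.695, 0.0]
wrist_force: [0.0, 0.3, -6.6]
finger_gap: 0.0129
grip_force: 58.8
```

step_arm(deltas=[[0, 0, 0, 0, 0, 0, -0.9], [0, 0, 0, 0, 0, 0, -0.9], [0, 0, 0, 0, 0, 0, -0.9], [0, 0, 0, 0, 0, 0, -0.9], [0, 0, 0, 0, 0, 0, -0.9]])

```text
clock: 10.6
tcp_pos: [0.5128, 0.0065, 0.2401]
orientation: [-0.0, 0.719, 0.695, -0.0]
wrist_force: [0.4, 0.1, -5.8]
finger_gap: 0.0125
grip_force: 58.8
```

```bash
python3 - <<'E'
from h import *
c=read_camera("scene");s=get_state();print(s["tcp_pos"],s["wrist_force"],s["ft_torque"],s["finger_gap"])
b=cv2.resize(c["image"][110:270,170:310],None,fx=3.7,fy=3.7,interpolation=cv2.INTER_CUBIC)
cv2.imwrite("pics/f.png",b[...,::-1])
E
```

```text
[0.51280637 0.00650122 0.24018133] [-0.11954669 -0.69573692 -6.8562842 ] [ 0.02994049 -0.0104995  -0.02462545] 0.012887695067443814
```

View pics/f.png

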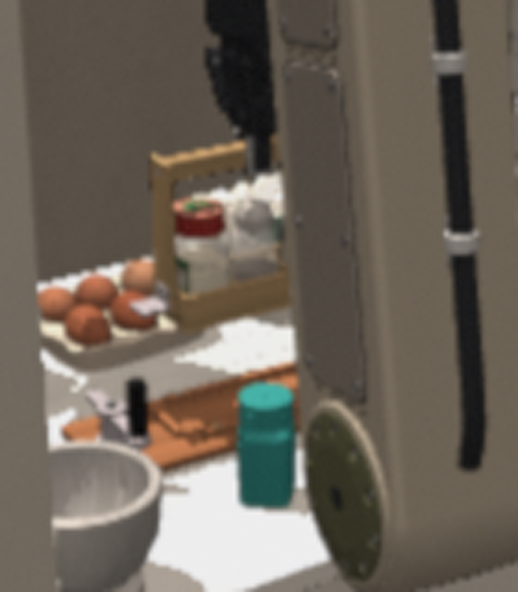

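The caddy hangs level about 10 cm up at crop (155–290, 150–325), with the red jar and the shaker standing in it. The full load of about 6.7 N is on the wrist. The catch grip at crop (136,405) is still in the open position.

```bash
python3 -c "
from workcell import *
print(hand_in())"
```

```text
the job is handed in; nothing more can be done
None
```

The catch is open at about 1.5 rad, and I handed the job in with the caddy held level about 10 cm above its base. The red jar and shaker were seen standing in it; the arm hid the yellow jar in the last picture, though the 6.7 N on the wrist fits a full load. No verdict came back.

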